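# Dual-key start of a UV exposure box

## Robot

A 7-joint arm with a two-finger parallel gripper is mounted at the origin on a cart in front of the work surface, level with it; the furniture and walls round the work are solid. World frame = base frame: x ahead of the robot, y to its left, z up, the work surface at z = 0. Lengths are in m, angles in degrees, forces in N, time in s.
With the tool pointing down it reaches from about 0.425 to 0.925 m from the base axis. Payload 6.8 kg.
Tool frame: the origin (TCP) lies at the very end of the fingers, on their centre line; the grasp point (between the pads) lies 19 mm behind it (robot.tcp_to_grasp is the distance from the TCP to the grasp point, in m); z points along the fingers, y is the direction in which the jaws open and shut (so a half turn about z gives the same grasp; the last joint's range is limited). The gripper opens to 85 mm and grips with 20 to 120 N. Pads are 22 mm wide; open, the fingers measure 114 mm over their backs; the gripper's body (76 mm by 85 mm) begins 54 mm behind the grasp point. The pads swing forward as they close: fully open they stand 13 mm farther back than shut.
Start: joints at [64.223, 27.33, 1.283, 89.118, -0.659, 63.558, -4.761], TCP at [0.226, -0.636, 0.231] pointing down, gripper open.
Joint ranges: [-169.35, 169.35], [-19.33, 120.38], [-80.79, 83.38], [13.8, 139.57], [-78.32, 258.32], [9.67, 109.79], [-169.56, 169.56]. Speed limits (degrees/s): [136.94, 136.94, 180, 180, 180, 180, 180].

## Interface

Orientations are given as [roll, pitch, yaw] about the fixed x, y, z axes, in that order (R = Rz(yaw) Ry(pitch) Rx(roll)).
In Python, from workcell import robot, imaging gives the robot as it stands.
- The arm moves only by the shell command python3 -m handwheel 'ROWS' [FORCE]. ROWS is text: rows parted by semicolons, each of 7 numbers parted by spaces: the shift along the tool's x, y, z in m, then the turn, a rotation vector about the tool's x, y, z in rad, then the finger opening in m, from 0 to 0.0854. In form: tx ty tz ax ay az gripper; .... A call has 1 to 12 rows; each row shifts and turns the pose as measured when the row begins, along the tool's axes as they then stand; what a row does not reach is not made up. A row lasts 1/8 s, in which the tool goes at most 62.5 mm and 10.7 degrees, less where a joint would pass 70% of its speed; a pose out of reach is approached as far as the arm can. A call is refused whole if a number of a shift passes 0.0625 or a number of a turn 0.188, either way. A call with a gripper value outside its range is refused whole. The fingers move at their own pace and stop on an object; FORCE is the grip in N (left out, the last holds). Time passes only in rows, so rows that do not move let the fingers close. It gives the time, the measured TCP pose, the force and the opening at its end, in the units of the state.
- robot.get_state(): the state, without advancing time (a new reading comes with each control period).
- imaging.get_image(name): name is "side" or "top"; returns a dict with "image" (384x512x3 uint8, blue, green, red), "range_z" (384x512 float32, m along the optical axis (not along the pixel's ray), 0 where there is no reading), "intrinsics" (3x3 intrinsics, pixels), "rvec" (rotation vector, rad) and "tvec" (3), from world to camera coordinates, as OpenCV has them. Camera axes: x right, y down, z forward; pixel columns grow to the right and rows downward; lengths in m; the calibration is good to about 2 mm. A picture is of the moment at which its call begins.
- robot.sign_off(): hands the job in, once; it reports no verdict.
The state is a dict: "time_s": time; "q": joint angles; "qvel": joint speeds; "joint_torque": joint torques, N m; "eef_pos": TCP position; "eef_rot": TCP orientation; "contact_force": force on the tool from outside, world axes, zero at the start; "ft_torque": the same for the moment, N m; "finger_gap": opening from 0.0 (shut) to 1.0 (fully open).
Only numpy, scipy, OpenCV 4.12 (cv2) and the standard library are available. Lean on these libraries where they do the work, as an engineer would, in place of code of your own. Each camera call takes 0.05 s, during which the arm holds its last target. There are 200 camera calls.

## Task

Start the UV exposure box on an agar dish: with the fingertips push the open blue drawer fully home, then press the two green keys on top right down together, one fingertip on each, keep both down for at least two seconds, and let go so that they spring back up. Nothing is to be grasped or lifted: do not touch the dish in the drawer, leave the red stop key alone, do not press a green key before the drawer is home or one without the other, and leave the things standing around where they are.

Things in the scene. Friction and masses are not known exactly. Their poses are not given: they have to be found in the camera images.
- uv_box: White UV exposure box fixed to the worktop, 170 (x) x 200 (y) x 70 mm high. Origin at the centre of its underside on the worktop; its own -x is the front, where the drawer is, +y its left seen from behind the drawer looking along +x, z up. Its top carries two green keys at the front and a small red stop key at the rear right. It stands at any yaw within 0.35 rad of facing straight to the robot. Nothing of the box but the keys rises above 70 mm.
- drawer_pad (a point): Centre of the outer face of the black rubber push pad on the front of the blue drawer, 34 mm above the worktop; it moves with the drawer. The pad is 70 mm wide and 26 mm high; the blue front behind it is 132 mm wide, 12 mm thick and reaches from 11 to 57 mm above the worktop. It is pushed along the box's +x axis. Open it lies at x = -199 mm in the box's frame, home at x = -99 mm (14 mm before the box's front face).
- drawer (a joint): Slide of the drawer in metres: 0 fully open (as it starts), 0.100 fully home against its stop. Pushing takes about 2 to 4 N; it stays where it is left.
- key_left_top (a point): Centre of the top face of the left (+y) green key, a round cap of 26 mm diameter, 94 mm above the worktop when up, at x = -30, y = +30 mm in the box's frame; it moves with the key. The key stands in a black collar 42 mm across whose top is 82 mm above the worktop; fully down the cap still stands 4 mm above the collar.
- key_right_top (a point): The same for the right (-y) green key, at x = -30, y = -30 mm in the box's frame: the keys' centres are 60 mm apart, side by side along the box's y.
- key_left (a joint): Travel of the left green key in metres: 0 up, 0.008 fully down; sprung, 1.5 N to start and 5 N to be fully down, returns by itself.
- key_right (a joint): Travel of the right green key in metres, as for the left.
- stop_key (a joint): Travel of the red stop key (22 mm diameter, top 94 mm above the worktop when up, at x = 52, y = -55 mm in the box's frame) in metres: 0 up, 0.008 fully down. Not to be pressed.
- dish_centre (a point): Centre of the closed, tan agar dish, 90 mm diameter and 12 mm thick, lying loose in the drawer's tray; its underside is 22 mm above the worktop. It rides in with the drawer, behind the blue front, and fits under the box's top.
- spare_dish: Bystander: a second tan agar dish, 90 mm diameter, 12 mm high, on the worktop to the left of the open drawer; origin at its underside's centre.
- scissors: Bystander: flat steel scissors, 60 x 162 x 6 mm, on the worktop to the right of the open drawer; origin at the underside's centre.
- tape: Bystander: roll of green tape, 83 mm diameter, 18 mm high, on the worktop to the right of the box; origin at its underside's centre.
- bottle: Bystander: white reagent bottle, 112 mm across, 210 mm high, well to the right; origin at its underside's centre.
- forceps: Bystander: steel forceps, 18 x 130 x 10 mm, on the worktop far to the right; origin at the underside's centre.
- blue_carton: Bystander: blue carton, 60 x 100 x 75 mm, far to the left; origin at its underside's centre.
Not all that is in view belongs to the job. What is shaped like the part that bears dish_centre but pink or purple is not meant.

How it is judged (in metres and radians):
On the way, in this order (a step that is already met when the one before it is completed fails the run):
1. the drawer is pushed fully home (value of joint drawer above 0.096 m), for 0.2 s.
2. both green keys are held right down together for two seconds, by the fingers (value of joint each of key_left, key_right above 0.006 m and contact force between the fingers and key_left_base above 0.5 N and contact force between the fingers and key_right_base above 0.5 N and value of joint drawer above 0.096 m), for 1.9 s.
At the end, for the whole second after the job is handed in: The drawer is home (within 4 mm of its stop) with the dish lying in it inside the box, and all three keys are back up (within 1.5 mm) (value of joint drawer above 0.096 m and value of joint each of key_left, key_right, stop_key below 0.0015 m and x of dish_centre in the frame of uv_box between -0.045 and -0.02 m and y of dish_centre in the frame of uv_box between -0.01 and 0.01 m and height (world z) of dish_centre below 0.033 m); the robot touches nothing.
It fails at once if the red stop key is pressed (more than 3 mm) (value of joint stop_key above 0.003 m).
It fails at once if a green key is pressed (more than 4 mm) while the drawer is not home (value of joint drawer below 0.092 m and value of joint any of key_left, key_right above 0.004 m).
It fails at once if one green key is right down (6 mm) while the other is still up (under 1 mm) ((value of joint key_left above 0.006 m and value of joint key_right below 0.001 m) or (value of joint key_right above 0.006 m and value of joint key_left below 0.001 m)).
It fails at once if the dish in the drawer is touched by the fingers or lifted (more than 8 mm) (contact force between the fingers and dish above 1 N or height (world z) of dish_centre above 0.036 m).
It fails at once if a thing standing around is moved or lifted (more than 20 mm) (distance of any of spare_dish, scissors, tape, bottle, forceps, blue_carton from where it was at the start of the episode above 0.02 m).
It also fails if it takes over 54 s, if anything falls off the work surface, if the arm or the gripper's body presses on something with over 40 N, if the wrist force passes 120 N, or if a joint passes its speed limit or range.

## Working session

There is one attempt and no reset: what is moved stays moved. The work goes in short steps, Python scripts to look and compute and a shell command to move; the robot and the scene stay as the last step left them, time stands still between calls to the robot, and variables do not carry over. Pictures are saved under pics/ and viewed, about 8 in all and at most 12, crops included, and the job is handed in when it is done.

```bash
mkdir -p pics; cat > h.py <<'E'
import numpy as np,cv2
from workcell import robot,imaging
def cloud(d):
    z=d["range_z"].astype(float);K=d["intrinsics"];v,u=np.indices(z.shape)
    P=np.stack([(u-K[0,2])/K[0,0]*z,(v-K[1,2])/K[1,1]*z,z],-1)
    R=cv2.Rodrigues(np.array(d["rvec"],float))[0]
    W=(P-np.array(d["tvec"]).reshape(3))@R; W[z==0]=np.nan
    return W
E
python3 - <<'E'
from h import *
import pickle
for n in("top","side"):
    d=imaging.get_image(n);pickle.dump(d,open(n+".pkl","wb"));cv2.imwrite(f"pics/{n}1.png",d["image"])
s=robot.get_state();print(s)
E
```

```text
{'time_s': 0.1, 'q': array([64.22167101, 27.37149786,  1.27930259, 89.17050042, -0.65857553,
       63.55910355, -4.76122227]), 'qvel': array([ 0.02626567, -0.02513537, -0.00376212, -0.18313393, -0.00165767,
        0.06568445,  0.01076881]), 'joint_torque': array([ 4.54956302e-03, -5.97758532e+01,  1.61379363e+00, -2.81953311e+01,
        1.28400096e-02,  5.05589240e-03, -2.19507774e-05]), 'eef_pos': array([ 0.2260819 , -0.63545764,  0.23043335]), 'eef_rot': array([-1.79906471e+02,  6.71609088e-03,  1.95867742e+01]), 'contact_force': array([ 0.34907339, -0.31010192,  0.00931723]), 'ft_torque': array([-0.04370552, -0.0191392 , -0.01652923]), 'finger_gap': 0.9999323613757198}
```

View pics/top1.png

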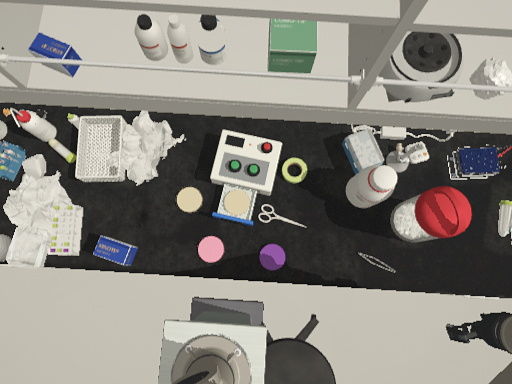

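View pics/side1.png

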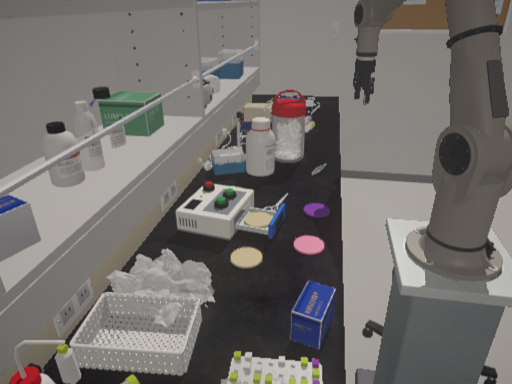

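Top view candidates: 
- **Dish:** the tan dish in the drawer is at (237,204). The spare tan dish (190,200), pink (210,249) and purple (272,257) are not meant.
- **Keys:** green keys at (235,165) and (254,170), red stop at (267,147). The tape (294,170) is also green but is not a key.
- **Drawer:** blue front at about (233,219). The blue carton (116,250) is not it.

```bash
python3 - <<'E'
from h import *
import pickle
for n,roi in(("top",(205,125,290,230)),("side",(170,175,300,245))):
    d=pickle.load(open(n+".pkl","rb"));W=cloud(d);im=d["image"];hsv=cv2.cvtColor(im,cv2.COLOR_BGR2HSV)
    x0,y0,x1,y1=roi;M=np.zeros(im.shape[:2],bool);M[y0:y1,x0:x1]=1
    print(n,"f",d["intrinsics"][0,0],"cam",-cv2.Rodrigues(np.array(d["rvec"]))[0].T@np.array(d["tvec"]).reshape(3))
    H,S,V=[hsv[...,i].astype(int) for i in range(3)]
    for nm,m in(("green",(H>50)&(H<90)&(S>120)&(W[...,2]>.085)),("red",((H<8)|(H>172))&(S>150)&(W[...,2]>.08)),("blue",(H>98)&(H<125)&(S>150)&(V>60)),("white",(S<40)&(V>130)&(abs(W[...,2]-.07)<.006)),("tan",(H>10)&(H<25)&(S>40)&(V>150)&(W[...,2]<.05))):
        k,l,st,c=cv2.connectedComponentsWithStats((m&M).astype(np.uint8))
        for i in range(1,k):
            if st[i,4]>=15:
                p=W[l==i];p=p[~np.isnan(p[:,0])]
                r=cv2.minAreaRect((p[:,:2]*1000).astype(np.float32))
                print(nm,st[i,4],c[i].round(1),"med",np.median(p,0).round(4),"mean",p.mean(0).round(4),"zr",np.percentile(p[:,2],[2,98]).round(3),"rect",np.round(r[0],1),np.round(r[1],1),round(r[2],1))
d=pickle.load(open("top.pkl","rb"))
cv2.imwrite("pics/crop.png",cv2.resize(d["image"][115:240,170:320],None,fx=5,fy=4.8,interpolation=2)[:600,:750])
E
```

```text
top f 369.7708777328844 cam [ 0.31636733 -0.0881233   1.20405171]
green 47 [234.1 163.9] med [ 0.6377 -0.0242  0.0929] mean [ 0.638  -0.0243  0.0926] zr [0.087 0.097] rect [638.5 -23.7] [22.3 21.9] 46.2
green 41 [252.6 168. ] med [ 0.6293 -0.0816  0.0933] mean [ 0.6288 -0.0827  0.0927] zr [0.086 0.097] rect [628.1 -83.9] [22.1 18.7] 3.8
red 43 [266.6 146. ] med [ 0.7035 -0.1228  0.0919] mean [ 0.7041 -0.1222  0.0904] zr [0.081 0.097] rect [ 705.1 -122.6] [18.1 21.6] 18.6
blue 164 [231.8 218.5] med [ 0.4724 -0.0285  0.0554] mean [ 0.4723 -0.0276  0.0492] zr [-0.001  0.06 ] rect [474.  -28.4] [130.6  12.3] 80.8
white 2465 [246.3 160.6] med [ 0.6623 -0.0628  0.0696] mean [ 0.6586 -0.061   0.0697] zr [0.065 0.074] rect [663.3 -59.4] [198.4 170.5] 80.9
tan 506 [236.4 202.1] med [ 0.5298 -0.0376  0.0274] mean [ 0.5296 -0.0375  0.0273] zr [0.021 0.032] rect [530.6 -37.5] [80.3 80.8] 59.0
side f 383.0079122604877 cam [0.34833347 0.91832609 0.61090783]
green 28 [228.7 191.2] med [ 0.6246 -0.077   0.0943] mean [ 0.6249 -0.0775  0.0935] zr [0.088 0.098] rect [625.7 -79.1] [16.1 15.1] 45.6
green 38 [220.8 199.5] med [ 0.6325 -0.0187  0.0955] mean [ 0.6337 -0.0207  0.0942] zr [0.088 0.098] rect [633.7 -24.5] [22.2 17.7] 77.1
red 34 [208.3 183.6] med [ 0.7006 -0.1181  0.0947] mean [ 0.7011 -0.1186  0.0937] zr [0.086 0.098] rect [ 701.9 -121. ] [19.3 17.5] 68.0
blue 183 [275.7 219.7] med [0.4737 0.0042 0.055 ] mean [ 0.4721 -0.013   0.0482] zr [0.02  0.061] rect [470.9 -28.3] [132.3  11.9] 81.9
white 1346 [215.8 203.6] med [ 0.6614 -0.0279  0.0728] mean [ 0.6538 -0.0362  0.0723] zr [0.065 0.075] rect [659.3 -58.6] [201.  170.3] 80.2
tan 325 [257.8 218.7] med [ 0.5286 -0.0375  0.0309] mean [ 0.5289 -0.0377  0.0307] zr [0.028 0.033] rect [529.1 -43.1] [93.7 75.1] 78.2
```

View pics/crop.png

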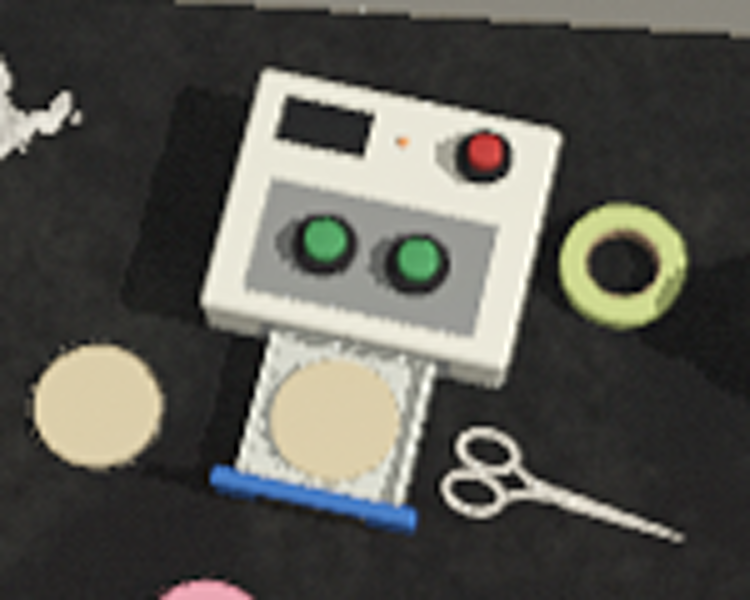

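The crop confirms it. The box is at about (0.661,-0.059) with yaw about -9°, the tan dish lies in the tray behind the blue front, and the green keys are at the front with the red one at rear right. I'll turn the tool to the box yaw and set the finger centres about 60 mm apart.

```bash
cat > go.py <<'E'
import sys
from h import *
from scipy.spatial.transform import Rotation as Rn
O=np.array([.6615,-.059,0]);yaw=np.radians(-9.0);B=Rn.from_euler('z',yaw)
def rep(*t):
    s=robot.get_state();R=Rn.from_euler('xyz',s["eef_rot"],degrees=True);p=s["eef_pos"]
    print("t",round(s["time_s"],2),"p",p.round(4),"rot",s["eef_rot"].round(2),"box",B.inv().apply(p-O).round(4),"F",s["contact_force"].round(1),"gap",round(s["finger_gap"],3))
    print("turn to goal(tool)",(R.inv()*Rn.from_euler('xyz',[180,0,np.degrees(yaw)],degrees=True)).as_rotvec().round(4))
    for x in t: print(x,"shift tool",R.inv().apply(np.array(x)-p).round(4))
if __name__=="__main__":
    rep(*[B.apply(eval(a))+O for a in sys.argv[1:]])
E
python3 -m handwheel '0 0 0 0 0 0.168 0.046; 0 0 0 0 0 0.168 0.046; 0 0 0 0 0 0.164 0.046; 0 0 0 0 0 0 0.046'
python3 go.py "[-.23,-.23,.231]" "[-.23,0,.231]"
```

```text
time_s: 0.6
eef_pos: [0.2255, -0.6341, 0.228]
eef_rot: [-179.7, 0.2, -9.9]
contact_force: [0.7, -1.0, 0.2]
finger_gap: 0.539
t 0.6 p [ 0.2255 -0.6341  0.228 ] rot [-179.71    0.19   -9.85] box [-0.3407 -0.6362  0.228 ] F [ 0.7 -1.   0.2] gap 0.539
turn to goal(tool) [-0.0051  0.0033 -0.0149]
[ 0.39835175 -0.25018839  0.231     ] shift tool [ 0.1046 -0.4079 -0.0012]
[ 0.43433168 -0.02302007  0.231     ] shift tool [ 0.1012 -0.6378 -0.    ]
```

```bash
python3 -m handwheel '0.0135 -0.052 -0.002 0 0 0 0.046; 0.0135 -0.052 -0.002 0 0 0 0.046; 0.0135 -0.052 -0.002 0 0 0 0.046; 0.0135 -0.052 -0.002 0 0 0 0.046; 0.0135 -0.052 -0.002 0 0 0 0.046; 0.0135 -0.052 -0.002 0 0 0 0.046; 0.0135 -0.052 -0.002 0 0 0 0.046; 0.013 -0.052 -0.002 0 0 0 0.046; 0 0 0 0 0 0 0.046'
python3 go.py "[-.23,-.23,.231]" "[-.23,0,.231]"
```

```text
time_s: 1.72
eef_pos: [0.4015, -0.2281, 0.2446]
eef_rot: [-179.8, 0.2, -7.7]
contact_force: [-0.1, -0.3, 0.9]
finger_gap: 0.536
t 1.73 p [ 0.4015 -0.2281  0.2446] rot [-179.84    0.22   -7.73] box [-0.2304 -0.2077  0.2446] F [-0.1 -0.3  0.9] gap 0.536
turn to goal(tool) [-0.0028  0.0039  0.0222]
[ 0.39835175 -0.25018839  0.231     ] shift tool [-0.0001  0.0223  0.0135]
[ 0.43433168 -0.02302007  0.231     ] shift tool [ 0.0051 -0.2076  0.0142]
```

```bash
python3 -m handwheel '0.001 -0.042 0.005 0 0 0.022 0.046; 0.001 -0.042 0.01 0 0 0 0.046; 0 -0.042 0.01 0 0 0 0.046; 0 -0.042 0.01 0 0 0 0.046; 0 -0.038 0.01 0 0 0 0.046; 0 0 0.03 0 0 0 0.046; 0 0 0.03 0 0 0 0.046; 0 0 0 0 0 0 0.046'
python3 go.py "[-.232,0,.1]" "[-.232,0,.022]"
```

```text
time_s: 2.72
eef_pos: [0.4355, -0.0262, 0.138]
eef_rot: [179.9, -0.0, -8.1]
contact_force: [-0.5, 0.2, 0.4]
finger_gap: 0.539
t 2.73 p [ 0.4355 -0.0262  0.138 ] rot [ 1.7993e+02 -2.0000e-02 -8.1000e+00] box [-0.2283 -0.0029  0.138 ] F [-0.5  0.2  0.4] gap 0.539
turn to goal(tool) [ 0.0011 -0.0004  0.0157]
[ 0.4323563 -0.0227072  0.1      ] shift tool [-0.0037 -0.0031  0.038 ]
[ 0.4323563 -0.0227072  0.022    ] shift tool [-0.0037 -0.0031  0.116 ]
```

```bash
python3 -m handwheel '-0.004 -0.003 0.03 0 0 0.016 0.046; 0 0 0.03 0 0 0 0.046; 0 0 0.03 0 0 0 0.046; 0 0 0.02 0 0 0 0.046; 0 0 0.008 0 0 0 0.046; 0 0 0 0 0 0 0.046'
python3 go.py "[-.21,0,.018]"
python3 - <<'E'
from h import *
d=imaging.get_image("side");W=cloud(d);cv2.imwrite("pics/s2.png",cv2.resize(d["image"][130:250,180:340],None,fx=5,fy=5,interpolation=2))
E
```

```text
time_s: 3.48
eef_pos: [0.4394, -0.028, 0.0234]
eef_rot: [179.9, -0.7, -9.0]
contact_force: [-0.6, 0.3, 0.3]
finger_gap: 0.534
t 3.48 p [ 0.4394 -0.028   0.0234] rot [179.86  -0.7   -8.97] box [-0.2242 -0.0042  0.0234] F [-0.6  0.3  0.3] gap 0.534
turn to goal(tool) [ 0.0024 -0.0122  0.0005]
[ 0.45408545 -0.02614876  0.018     ] shift tool [ 0.0141 -0.0042  0.0055]
```

View pics/s2.png

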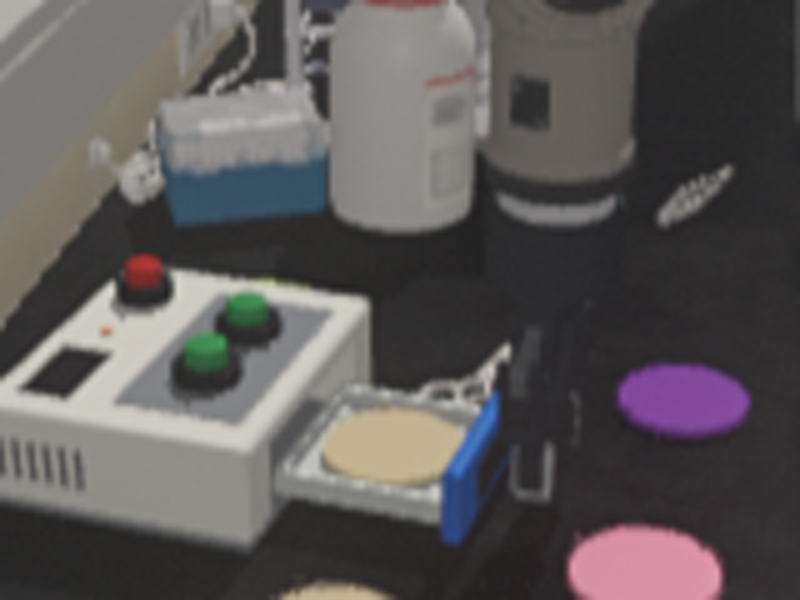

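The fingers stand squarely in front of the black pad (crop pixel 530,470), with nothing else nearby. Pushing now.

```bash
python3 -m handwheel '0.008 -0.004 0.003 0 -0.012 0 0.046; 0.01 0 0 0 0 0 0.046; 0.012 0 0 0 0 0 0.046; 0.012 0 0 0 0 0 0.046; 0.012 0 0 0 0 0 0.046; 0.012 0 0 0 0 0 0.046; 0.012 0 0 0 0 0 0.046'
python3 go.py "[-.110,0,.02]"
```

```text
time_s: 4.4
eef_pos: [0.5221, -0.037, 0.0221]
eef_rot: [179.8, 0.0, -9.0]
contact_force: [-1.9, 0.6, 0.3]
finger_gap: 0.537
t 4.4 p [ 0.5221 -0.037   0.0221] rot [ 1.7985e+02  3.0000e-02 -8.9900e+00] box [-1.411e-01 -1.000e-04  2.210e-02] F [-1.9  0.6  0.3] gap 0.537
turn to goal(tool) [0.0027 0.0005 0.0002]
[ 0.55285428 -0.04179221  0.02      ] shift tool [ 0.0311 -0.0001  0.0021]
```

```bash
python3 -m handwheel '0.01 0 0 0 0 0 0.046; 0.008 0 0 0 0 0 0.046; 0.006 0 0 0 0 0 0.046; 0.005 0 0 0 0 0 0.046; 0.004 0 0 0 0 0 0.046'
python3 go.py "[-.110,0,.02]"
```

```text
time_s: 5.03
eef_pos: [0.5545, -0.0425, 0.0217]
eef_rot: [179.8, 0.4, -9.0]
contact_force: [-13.8, 2.6, 11.2]
finger_gap: 0.538
t 5.03 p [ 0.5545 -0.0425  0.0217] rot [179.78   0.36  -9.04] box [-0.1083 -0.0005  0.0217] F [-13.8   2.6  11.2] gap 0.538
turn to goal(tool) [ 0.0039  0.0063 -0.0006]
[ 0.55285428 -0.04179221  0.02      ] shift tool [-0.0017 -0.0005  0.0017]
```

```bash
python3 -m handwheel '0.002 0 0 0 0 0 0.046; 0.002 0 0 0 0 0 0.046; 0.002 0 0 0 0 0 0.046'
python3 -m handwheel '-0.015 0 0 0 0 0 0.046; -0.025 0 0 0 0 0 0.046; -0.02 0 -0.03 0 0 0 0.046; 0 0 -0.05 0 0 0 0.046; 0 0 -0.05 0 0 0 0.046; 0 0 -0.02 0 0 0 0.046; 0 0 0 0 0 0 0.046'
python3 go.py "[-.030,0,.13]"
python3 - <<'E'
from h import *
from go import B,O
ims=[]
for n,(x0,y0,x1,y1) in(("top",(205,120,305,230)),("side",(170,150,300,245))):
    d=imaging.get_image(n);W=cloud(d);im=d["image"];hsv=cv2.cvtColor(im,cv2.COLOR_BGR2HSV);H,S,V=[hsv[...,i].astype(int) for i in range(3)]
    for nm,m in(("green",(H>50)&(H<90)&(S>120)&(W[...,2]>.085)&(W[...,2]<.1)),("blue",(H>98)&(H<125)&(S>150)&(V>60)&(W[...,2]<.062))):
        M=np.zeros_like(m);M[y0:y1,x0:x1]=1
        k,l,st,c=cv2.connectedComponentsWithStats((m&M).astype(np.uint8))
        for i in range(1,k):
            if st[i,4]>14:
                p=B.inv().apply(W[l==i]-O);print(n,nm,st[i,4],"box med",np.nanmedian(p,0).round(4),"x 5/95",np.nanpercentile(p[:,0],[5,95]).round(4))
    ims.append(cv2.resize(im[y0:y1,x0:x1],(390,430),interpolation=2))
cv2.imwrite("pics/c3.png",np.hstack(ims))
E
```

```text
time_s: 5.4
eef_pos: [0.5541, -0.0429, 0.0207]
eef_rot: [179.6, 1.1, -9.0]
contact_force: [-6.9, 1.7, 5.1]
finger_gap: 0.538
time_s: 6.28
eef_pos: [0.4946, -0.0323, 0.1762]
eef_rot: [179.7, 0.6, -8.9]
contact_force: [-0.1, 0.1, -0.4]
finger_gap: 0.542
t 6.28 p [ 0.4946 -0.0323  0.1762] rot [179.66   0.65  -8.92] box [-0.1691  0.0002  0.1762] F [-0.1  0.1 -0.4] gap 0.542
turn to goal(tool) [0.006  0.0113 0.0014]
[ 0.63186935 -0.05430697  0.13      ] shift tool [0.1396 0.0002 0.0446]
top green 36 box med [-0.0269 -0.028   0.094 ] x 5/95 [-0.0387 -0.0188]
top blue 53 box med [-0.0935 -0.0502  0.051 ] x 5/95 [-0.0952 -0.0879]
side green 30 box med [-0.0338 -0.0229  0.0947] x 5/95 [-0.0422 -0.0255]
side green 41 box med [-0.0337  0.0361  0.0948] x 5/95 [-0.042  -0.0238]
side blue 187 box med [-0.0961  0.0373  0.0525] x 5/95 [-0.0978 -0.09  ]
```

View pics/c3.png

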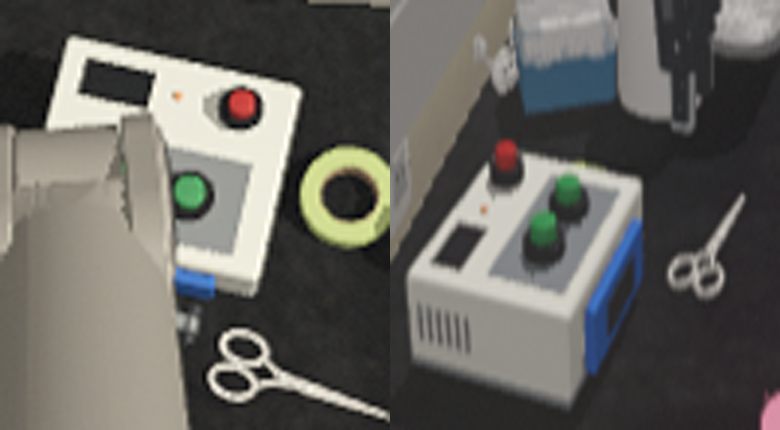

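The drawer is home: the blue front moved about 99 mm and met its stop. The keys are up and the dish is inside. Next, over the keys.

```bash
python3 -m handwheel '0.035 -0.001 0 0.006 0.011 0.001 0.046; 0.035 0 0.01 0 0 0 0.046; 0.035 0 0.01 0 0 0 0.046; 0.025 0 0.01 0 0 0 0.046; 0 0 0 0 0 0 0.046; 0 0 0 0 0 0 0.046'
python3 go.py "[-.030,0.002,.12]"
```

```text
time_s: 7.12
eef_pos: [0.6184, -0.0517, 0.1309]
eef_rot: [179.8, 1.1, -8.9]
contact_force: [-1.2, 0.2, 0.5]
finger_gap: 0.537
t 7.12 p [ 0.6184 -0.0517  0.1309] rot [179.84   1.11  -8.89] box [-0.0437  0.0004  0.1309] F [-1.2  0.2  0.5] gap 0.537
turn to goal(tool) [0.0028 0.0194 0.0019]
[ 0.63218222 -0.05233159  0.12      ] shift tool [ 0.0139 -0.0016  0.0107]
```

```bash
python3 -m handwheel '0.014 -0.0015 0.01 0.003 0.02 0.002 0.046; 0 0 0.004 0 0 0 0.046; 0 0 0 0 0 0 0.046'
python3 go.py "[-.030,0.002,.094]"
python3 - <<'E'
from h import *
ims=[]
for n,(x0,y0,x1,y1) in(("top",(215,130,290,210)),("side",(180,150,270,240))):
    d=imaging.get_image(n);ims.append(cv2.resize(d["image"][y0:y1,x0:x1],(400,430),interpolation=2))
cv2.imwrite("pics/c4.png",np.hstack(ims))
E
```

```text
time_s: 7.5
eef_pos: [0.6314, -0.0522, 0.1157]
eef_rot: [-180.0, -0.1, -9.0]
contact_force: [-0.2, -0.5, 0.2]
finger_gap: 0.536
t 7.5 p [ 0.6314 -0.0522  0.1157] rot [-1.80e+02 -7.00e-02 -8.98e+00] box [-0.0308  0.0021  0.1157] F [-0.2 -0.5  0.2] gap 0.536
turn to goal(tool) [-0.     -0.0012  0.0004]
[ 0.63218222 -0.05233159  0.094     ] shift tool [0.0007 0.0001 0.0217]
```

View pics/c4.png

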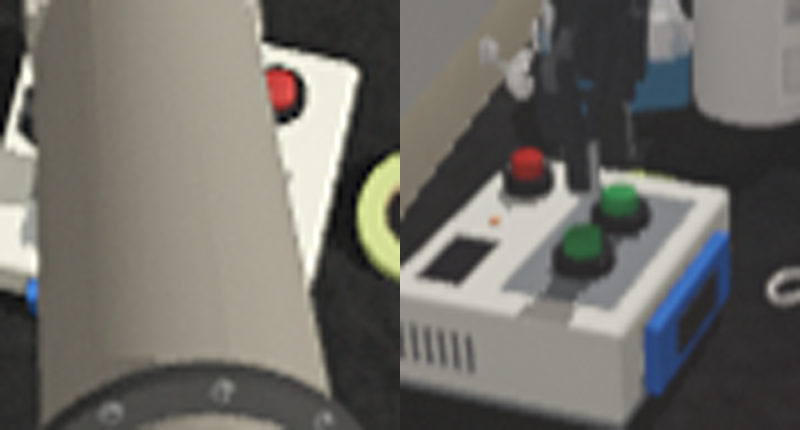

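The near fingertip (583,190) sits straight above the left key (583,238), and the far one above the right key. Descending gently.

```bash
python3 -m handwheel '0.001 0 0.01 0 0 0 0.046; 0 0 0.006 0 0 0 0.046; 0 0 0.004 0 0 0 0.046; 0 0 0 0 0 0 0.046'
python3 go.py "[-.030,0.002,.09]"
```

```text
time_s: 8.1
eef_pos: [0.6328, -0.0523, 0.095]
eef_rot: [-180.0, -0.1, -9.0]
contact_force: [-0.1, -1.2, -0.4]
finger_gap: 0.538
t 8.1 p [ 0.6328 -0.0523  0.095 ] rot [-1.7999e+02 -1.3000e-01 -8.9800e+00] box [-0.0294  0.0021  0.095 ] F [-0.1 -1.2 -0.4] gap 0.538
turn to goal(tool) [-0.0001 -0.0022  0.0004]
[ 0.63218222 -0.05233159  0.09      ] shift tool [-0.0006  0.0001  0.005 ]
```

```bash
python3 -m handwheel '0 0 0.003 0 0 0 0.046; 0 0 0.003 0 0 0 0.046'
python3 -m handwheel '0 0 0.003 0 0 0 0.046; 0 0 0.003 0 0 0 0.046'
python3 go.py
```

```text
time_s: 8.35
eef_pos: [0.6331, -0.0524, 0.0894]
eef_rot: [-180.0, -0.2, -9.0]
contact_force: [-1.2, -0.5, 4.6]
finger_gap: 0.54
time_s: 8.6
eef_pos: [0.6331, -0.0523, 0.0845]
eef_rot: [180.0, -0.2, -9.0]
contact_force: [-3.3, 0.1, 9.2]
finger_gap: 0.54
t 8.6 p [ 0.6331 -0.0523  0.0845] rot [ 1.7999e+02 -1.7000e-01 -8.9900e+00] box [-0.0291  0.0021  0.0845] F [-3.3  0.1  9.2] gap 0.54
turn to goal(tool) [ 0.0002 -0.0029  0.0002]
```

```bash
python3 -m handwheel '0 0 0.003 0 0 0 0.046; 0 0 0.003 0 0 0 0.046; 0 0 0.003 0 0 0 0.046'
python3 go.py
python3 - <<'E'
from h import *
d=imaging.get_image("side");cv2.imwrite("pics/c5.png",cv2.resize(d["image"][150:240,180:270],(560,560),interpolation=2))
E
```

```text
time_s: 8.98
eef_pos: [0.6332, -0.0524, 0.0835]
eef_rot: [179.9, -0.2, -9.0]
contact_force: [-10.7, 0.9, 25.4]
finger_gap: 0.534
t 8.97 p [ 0.6332 -0.0524  0.0835] rot [179.89  -0.19  -9.03] box [-0.029   0.0021  0.0835] F [-10.7   0.9  25.4] gap 0.534
turn to goal(tool) [ 0.0019 -0.0034 -0.0006]
```

View pics/c5.png

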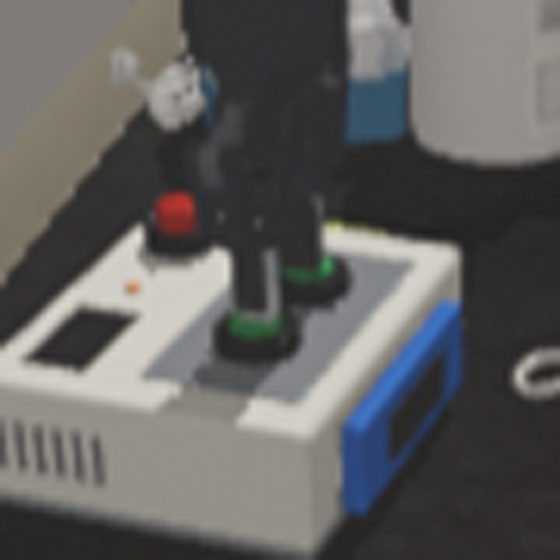

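Both caps are pressed down almost to their collars, at (255,325) and (320,272), and the force has risen to 25 N, so they are on their stops. Now I hold.

```bash
python3 -m handwheel '0 0 0.002 0 0 0 0.046; 0 0 0.002 0 0 0 0.046; 0 0 0.002 0 0 0 0.046; 0 0 0.002 0 0 0 0.046; 0 0 0.002 0 0 0 0.046; 0 0 0.002 0 0 0 0.046; 0 0 0.002 0 0 0 0.046; 0 0 0.002 0 0 0 0.046'
python3 -m handwheel '0 0 0.002 0 0 0 0.046; 0 0 0.002 0 0 0 0.046; 0 0 0.002 0 0 0 0.046; 0 0 0.002 0 0 0 0.046; 0 0 0.002 0 0 0 0.046; 0 0 0.002 0 0 0 0.046; 0 0 0.002 0 0 0 0.046; 0 0 0.002 0 0 0 0.046'
python3 -m handwheel '0 0 0.002 0 0 0 0.046; 0 0 0.002 0 0 0 0.046; 0 0 0.002 0 0 0 0.046; 0 0 0.002 0 0 0 0.046; 0 0 0.002 0 0 0 0.046; 0 0 0.002 0 0 0 0.046; 0 0 0.002 0 0 0 0.046; 0 0 0.002 0 0 0 0.046'
python3 go.py
```

```text
time_s: 10.02
eef_pos: [0.6331, -0.0523, 0.0837]
eef_rot: [179.7, -0.4, -9.1]
contact_force: [-6.6, -0.0, 16.9]
finger_gap: 0.542
time_s: 11.02
eef_pos: [0.6331, -0.0523, 0.0838]
eef_rot: [179.5, -0.5, -9.1]
contact_force: [-7.7, -1.7, 17.2]
finger_gap: 0.54
time_s: 12.02
eef_pos: [0.6332, -0.0523, 0.0839]
eef_rot: [179.3, -0.7, -9.1]
contact_force: [-8.3, 0.2, 17.0]
finger_gap: 0.539
t 12.03 p [ 0.6332 -0.0523  0.0839] rot [179.33  -0.66  -9.08] box [-0.029   0.0021  0.0839] F [-8.3  0.2 17. ] gap 0.539
turn to goal(tool) [ 0.0117 -0.0116 -0.0015]
```

Held for 3 s at 17 N. The tool has rolled by 0.7°, so I'll level it and hold a little longer as a margin, then lift straight off.

```bash
python3 -m handwheel '0 0 0.003 0.006 -0.006 0 0.046; 0 0 0.003 0.006 -0.006 0 0.046; 0 0 0.003 0.001 -0.001 0 0.046; 0 0 0.003 0.001 -0.001 0 0.046; 0 0 0.003 0.001 -0.001 0 0.046; 0 0 0.003 0.001 -0.001 0 0.046; 0 0 0.003 0.001 -0.001 0 0.046; 0 0 0.003 0.001 -0.001 0 0.046; 0 0 0.003 0.001 -0.001 0 0.046'
python3 -m handwheel '0 0 0.003 0.001 -0.001 0 0.046; 0 0 0.003 0.001 -0.001 0 0.046; 0 0 0.003 0.001 -0.001 0 0.046; 0 0 0.003 0.001 -0.001 0 0.046; 0 0 0.003 0.001 -0.001 0 0.046; 0 0 0.003 0.001 -0.001 0 0.046; 0 0 0.003 0.001 -0.001 0 0.046; 0 0 0.003 0.001 -0.001 0 0.046; 0 0 0.003 0.001 -0.001 0 0.046'
python3 go.py
python3 -m handwheel '0 0 -0.015 0 0 0 0.046; 0 0 -0.03 0 0 0 0.046; 0 0 -0.04 0 0 0 0.046; -0.04 0 -0.03 0 0 0 0.046; -0.05 0 0 0 0 0 0.046; -0.05 0 0 0 0 0 0.046; 0 0 0 0 0 0 0.046; 0 0 0 0 0 0 0.046'
python3 - <<'E'
from h import *
from go import B,O
d=imaging.get_image("side");im=d["image"];W=cloud(d);hsv=cv2.cvtColor(im,cv2.COLOR_BGR2HSV);H,S,V=[hsv[...,i].astype(int) for i in range(3)]
M=np.zeros(H.shape,bool);M[150:245,170:300]=1
for nm,m in(("green",(H>50)&(H<90)&(S>120)&(W[...,2]>.075)&(W[...,2]<.105)),("red",((H<8)|(H>172))&(S>150)&(W[...,2]>.08)),("blue",(H>98)&(H<125)&(S>150)&(V>60)&(W[...,2]<.062))):
    k,l,st,c=cv2.connectedComponentsWithStats((m&M).astype(np.uint8))
    for i in range(1,k):
        if st[i,4]>14: p=B.inv().apply(W[l==i]-O);print(nm,st[i,4],np.nanmedian(p,0).round(4))
cv2.imwrite("pics/c6.png",cv2.resize(im[140:290,160:360],(800,600),interpolation=2))
E
```

```text
time_s: 13.15
eef_pos: [0.6331, -0.0524, 0.0836]
eef_rot: [-179.9, 0.2, -9.1]
contact_force: [-9.9, -0.5, 23.9]
finger_gap: 0.542
time_s: 14.28
eef_pos: [0.6332, -0.0524, 0.0836]
eef_rot: [-179.8, 0.5, -9.0]
contact_force: [-8.6, 0.0, 23.0]
finger_gap: 0.54
t 14.28 p [ 0.6332 -0.0524  0.0836] rot [-179.76    0.51   -9.03] box [-0.029   0.0021  0.0836] F [-8.6  0.  23. ] gap 0.54
turn to goal(tool) [-0.0041  0.009  -0.0006]
time_s: 15.28
eef_pos: [0.4944, -0.0305, 0.2051]
eef_rot: [-179.7, 0.1, -9.0]
contact_force: [-0.2, -0.8, 0.4]
finger_gap: 0.54
green 29 [-0.0332 -0.0227  0.0938]
green 41 [-0.0342  0.0349  0.0953]
red 34 [ 0.0484 -0.0512  0.0943]
blue 184 [-0.0961  0.0383  0.0524]
```

View pics/c6.png

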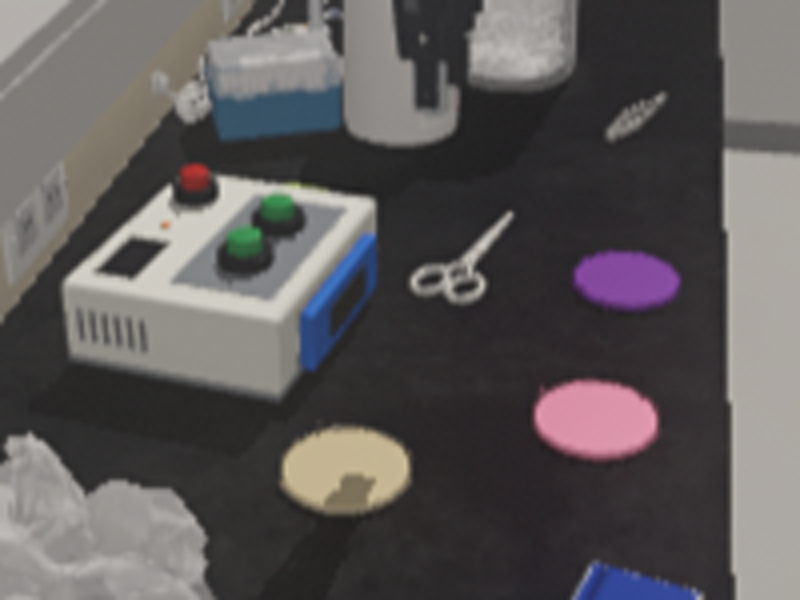

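The keys are up again at (245,240) and (278,207), the red one is untouched, and the drawer is home. The bystanders are where they were and the arm is clear. Handing in.

```bash
python3 -c "
from workcell import robot
print(robot.sign_off())"
```

```text
the job is handed in; nothing more can be done
None
```

The job is done and handed in at about 15 s on the robot's clock. I pushed the drawer home with the fingertips, held both green keys down together, then lifted straight off.

- **Drawer:** the blue front moved 98–99 mm by camera and met its stop with a clear rise in force. It was still there in the last picture.
- **Keys held:** both were down together for over 5 s at 17–25 N in total, and the picture taken at the start of the hold shows both caps down. During the first 3 s the tool rolled 0.7°, so I levelled it and held another 2 s.
- **Keys released:** both green tops are back at about 94–95 mm, and the red stop key still stands at 94 mm.
- **Surroundings:** the things in the last side view stand where they were, and the arm is clear with about 0 N on it. The tape is mostly hidden behind the box and the carton only partly in view, so I could not check those two fully.

I could not see the dish once it was inside the box, so I did not measure where it lies. In the side view the two camera estimates of the key positions differed by about 5 mm. I aimed between them, and both keys went down.

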